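# Slacken the screw ring of a scrapped bulkhead lamp

### The arm

A 7-joint arm with a two-finger parallel gripper is mounted at the origin on the work surface. World frame = base frame: x ahead of the robot, y to its left, z up, the work surface at z = 0. Lengths are in m, angles in rad, forces in N, time in s.
With the tool pointing down it reaches from about 0.4 to 0.85 m from the base axis. Payload 10.4 kg.
Tool frame: the origin (TCP) lies midway between the tips of the shut fingers; the grasp point (between the pads) lies 19 mm behind it; y points along the fingers, x is the direction in which the jaws open and shut, and the axes are right-handed (so a half turn about y gives the same grasp; the last joint's range is limited). The gripper opens to 87 mm and grips with 3 to 60 N. Pads are 19 mm wide; open, the fingers measure 117 mm over their backs; the gripper's body (75 mm by 190 mm) begins 51 mm behind the grasp point.
Start: joints at [1.148, 0.332, -0.065, 1.46, 0.022, 1.35, -0.088], TCP at [0.243, -0.576, 0.223] pointing down, gripper open.
Joint ranges: [-2.6, 2.6], [-0.5, 2.12], [-1.47, 1.34], [0.16, 2.42], [-1.27, 4.41], [0.06, 2.06], [-2.6, 2.6]. Speed limits (rad/s): [2.22, 2.22, 2.79, 2.79, 3.14, 3.14, 3.14].

### API

Orientations are given as a unit quaternion [x, y, z, w].
In Python, from bench import r gives the robot as it stands. The module is installed in compiled form; this text tells all that it offers.
- The arm moves only by the tool arm_command, never from a script. Its argument "deltas" is one flat list of numbers, 6 for each row, row after row: the shift along the tool's x, y, z in m, then the turn, a rotation vector about the tool's x, y, z in degrees. In form: [tx, ty, tz, ax, ay, az, tx, ty, tz, ax, ay, az, ...]. A call has 1 to 8 rows; each row is the pose to reach, as a shift and turn from the pose commanded when the call began, along the tool's axes at that moment; what a row does not reach only later rows make up. A row lasts 1/8 s, in which the tool goes at most 62.5 mm and 10.7 degrees, less where a joint would pass 70% of its speed; a pose out of reach is approached as far as the arm can. A call with a gripper value outside its range is refused whole. "hand" is the opening, from 0 (shut) to 1 (fully open), set as the call begins (left out, the last holds). The fingers move at their own pace and stop on an object; "grip_force" is the grip in N (left out, the last holds). Time passes only in rows, so rows that repeat a pose let the fingers close. It gives the time, the measured TCP pose, the force and the opening at its end, in the units of the state.
- r.read_state(): the state, without advancing time (a new reading comes with each control period).
- r.camera(name): name is "side" or "top"; returns a dict with "image" (480x640x3 uint8, red, green, blue), "intrinsics" (3x3 intrinsics, pixels), "world_from_camera" (4x4, takes a point from camera to world coordinates). Camera axes: x right, y down, z forward; pixel columns grow to the right and rows downward; lengths in m; the calibration is good to about 2 mm. A picture is of the moment at which its call begins. There is no depth.
- r.close_job(): hands the job in, once; it reports no verdict.
Trained networks look in a picture, given as the dict that the camera call returned (one of the last four; its "shot" number tells which), for a name from the list of things; names that differ only in an ending like _2 or _b are one class to them, and where a whole thing is asked for, a point or a joint stands for the part that bears it (a point fixed in the world has none). Each returns a list of dicts, best first, with "conf" (0 to 1); they miss things now and then, are a little off and sometimes report something else, mostly with a low value. They report only what shows in the picture. A call takes as long as a camera call. They do not tell look-alikes from the thing itself.
- r.boxes_of(picture, query): "centre" ([row, column] in pixels, amid what is visible of it).
- r.regions_of(picture, query): "region" (480x640 bool, what is visible of it) and "centre" ([row, column] in pixels, amid what is visible of it).
The state is a dict: "time": time; "joint_positions": joint angles; "joint_vel": joint speeds; "joint_torque": joint torques, N m; "ee_pos": TCP position; "eef_rot": TCP orientation; "ft_force": force on the tool from outside, world axes, zero at the start; "torque": the same for the moment, N m; "width": finger opening in m.
Only numpy, scipy, OpenCV 4.12 (cv2) and the standard library are available. Lean on these libraries where they do the work, as an engineer would, in place of code of your own. Each camera call takes 0.05 s, during which the arm holds its last target.

### The job

The scrapped lamp lies in its wooden nest with its knurled ring already slackened by less than a quarter turn. With a fingertip against the knurled rim, roll the ring anticlockwise (seen from above) until the small screw head on it has come round to the rib on the lamp's base for the second time, then stop with the screw head in line with the rib and take your hand away; going well past it would run the ring off its thread. Do not lift the lamp or take it out of the nest, and leave the other parts on the bench where they are.

Things in the scene. Friction and masses are not known exactly. Their poses are not given: they have to be found in the camera images.
- nest: Fixed square wooden nest, 158 x 158 mm outside, its walls 12 mm thick and 20 mm high above the bench, floor 6 mm thick. Origin: centre of its underside, on the bench; z up, x and y along its sides.
- lamp: Round bulkhead lamp, 1.6 kg or so, lying face up and loose (2 mm play each side) in the nest: grey base 130 x 130 x 24 mm (its top 30 mm above the bench), opal white dome 78 mm across whose top is 71 mm above the bench, and round the dome the black knurled ring. Origin: centre of the base's underside, 6 mm above the bench; z up; +x points from the centre to the rib.
- ring_axis (a point): Point on the ring's vertical axis, 42 mm above the bench, at half height of the ring when tight. Ring: black, 22 mm high, 31 to 53 mm above the bench when tight, 108 mm across plus 30 upright rods round the rim, 5 mm thick, that stand 2.5 mm proud: 113 mm over all, too wide to pinch. Nothing within 20 mm outside the rim is higher than 34 mm above the bench.
- ring (a joint): Turn of the knurled ring relative to the lamp, rad, growing anticlockwise seen from above (loosening): 0 is tight with the screw head in line with the rib, 6.28 one full turn, 12.57 two; stop at 15.5. Light friction (0.07 N m: about 1.2 N along the rim, under a press of a few newtons); it stays where it is left and rises 3 mm a turn.
- screw (a point): Top of the bright round screw head (12 mm across, 4 mm high) on the ring's upper face, 46 mm from the axis; turns with the ring.
- rib (a point): Top of the outward-pointing bright bare-metal rib (17 mm long, 12 mm wide) on the middle of one side of the lamp's base, 66 mm from the axis, 34 mm above the bench. It does not turn with the ring.
- socket_plate: Bystander: white wall socket plate, 86 x 86 x 9 mm, lying loose on the bench. Origin: centre of its underside.
- switch_box: Bystander: white surface switch, 70 x 70 x 36 mm, standing loose on the bench. Origin: centre of its underside.
- lampholder: Bystander: round white ceramic lampholder, 60 mm across at the foot, 38 mm above, 46 mm high, standing loose on the bench. Origin: centre of its underside.
Things that resemble listed ones, but are neither listed nor needed, are in the scene too. Several things have the shape of the lamp; the one meant has the colours described above.

How it is judged:
On the way, in this order (a step that is already met when the one before it is completed fails the run):
1. the screw head has come round to the rib once (first full turn) (value of joint ring above 5.93 rad), for 0.1 s.
2. the screw head has come round to the rib a second time (second full turn) (value of joint ring above 12.22 rad), for 0.1 s.
At the end, for the whole second after the job is handed in: The ring stands two full turns from tight, its screw head within 0.35 rad (20 degrees) of the rib, and is still; the lamp is flat in its nest and the other parts are within 30 mm of where they were (value of joint ring between 12.22 and 12.92 rad and velocity of joint ring between -0.05 and 0.05 rad/s and distance of lamp from where it was at the start of the episode below 0.012 m and angle between lamp's own z axis and vertical below 0.06 rad and linear speed of lamp below 0.02 m/s and distance of each of socket_plate, switch_box, lampholder from where it was at the start of the episode below 0.03 m); the robot touches nothing.
It fails at once if the ring is run more than 0.9 rad past two turns, off its thread (value of joint ring above 13.47 rad).
It fails at once if the lamp is lifted or pushed out of its nest (distance of lamp from where it was at the start of the episode above 0.012 m or angle between lamp's own z axis and vertical above 0.2 rad).
It fails at once if another part on the bench is moved (distance of any of socket_plate, switch_box, lampholder from where it was at the start of the episode above 0.03 m).
It also fails if it takes over 58 s, if anything falls off the work surface, if the arm or the gripper's body presses on something with over 40 N, if the wrist force passes 120 N, or if a joint passes its speed limit or range.

## Working session

There is one attempt and no reset: what is moved stays moved. The work goes in short steps, Python scripts to look and compute and a tool call to move; the robot and the scene stay as the last step left them, time stands still between calls to the robot, and variables do not carry over. Pictures are saved under pics/ and viewed, and the job is handed in when it is done.

Besides the shell and the picture viewer there is one more tool, called after ">>>" as name(argument=value, ...), one argument or row to a line, values as JSON. arm_command: Moves the arm, as the interface text tells. Its arguments: {"type":"object","properties":{"deltas":{"type":"array","items":{"type":"number"}},"hand":{"type":"number"},"grip_force":{"type":"number"}},"required":["deltas"]}

```bash
mkdir -p pics
python3 - <<'E'
from bench import r
import cv2,numpy as np
for n in ("top","side"):
    p=r.camera(n); cv2.imwrite(f"pics/{n}0.png",p["image"][:,:,::-1])
    print(n,p["intrinsics"].tolist(),np.round(p["world_from_camera"],4).tolist())
    for q in ("lamp","screw","rib","ring_axis"):
        print(q,[(np.round(d["centre"],1).tolist(),round(d["conf"],2)) for d in r.boxes_of(p,q)])
print(r.read_state())
E
```

```text
top [[464.0638293767657, 0.0, 325.2865449256885], [0.0, 464.0638293767657, 238.75810826014938], [0.0, 0.0, 1.0]] [[-0.0177, -0.9917, 0.1276, 0.4648], [-0.9998, 0.0165, -0.0106, 0.0492], [0.0084, -0.1277, -0.9918, 0.7892], [0.0, 0.0, 0.0, 1.0]]
lamp [([312.3, 263.7], 0.97), ([139.2, 415.6], 0.94), ([267.7, 394.7], 0.71)]
screw [([271.3, 378.9], 0.79), ([155.9, 408.7], 0.58), ([300.7, 284.7], 0.55)]
rib [([316.5, 262.0], 0.86), ([261.5, 396.7], 0.72)]
ring_axis [([142.0, 415.8], 0.77), ([264.5, 401.2], 0.67), ([311.8, 263.3], 0.63)]
side [[468.34925004562365, 0.0, 309.35042875230687], [0.0, 468.34925004562365, 238.09477092782592], [0.0, 0.0, 1.0]] [[-0.8401, -0.4134, 0.3512, 0.2619], [-0.5422, 0.62, -0.5671, 0.5536], [0.0167, -0.6668, -0.745, 0.6872], [0.0, 0.0, 0.0, 1.0]]
lamp [([166.3, 290.3], 0.72), ([213.2, 364.4], 0.61), ([306.9, 345.0], 0.57)]
screw [([165.2, 289.3], 0.94), ([316.7, 345.1], 0.93), ([214.2, 368.0], 0.81)]
rib [([313.2, 342.8], 0.67), ([259.0, 450.2], 0.29)]
ring_axis [([310.4, 344.1], 0.9), ([215.5, 369.4], 0.79), ([164.3, 291.0], 0.73)]
{'time': 0.5, 'joint_positions': array([ 1.1484191 ,  0.33223782, -0.06469967,  1.46012426,  0.02163037,
        1.34985975, -0.08848321]), 'joint_vel': array([ 0.00169855,  0.00074588, -0.00149528,  0.00067159, -0.00119222,
        0.00205788,  0.00068933]), 'joint_torque': array([-2.14764287e-05, -6.22555447e+01,  2.42597773e-02, -3.89847636e+01,
       -6.13201805e-02,  3.22512968e-02, -2.26522639e-05]), 'ee_pos': array([ 0.2432753 , -0.57573642,  0.22254031]), 'eef_rot': array([ 0.58934566, -0.39073846,  0.39077423, -0.58931371]), 'ft_force': array([ 0.3475047 , -0.482332  ,  1.41130937]), 'torque': array([-0.00376622, -0.02642763,  0.02019037]), 'width': 0.08713268947677762}
```

View pics/top0.png

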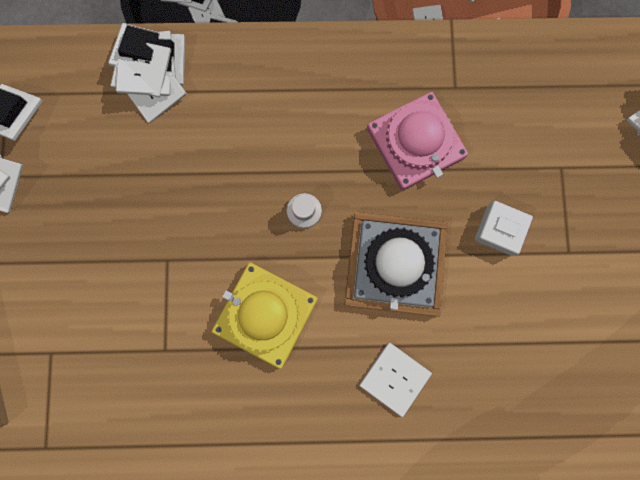

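View pics/side0.png

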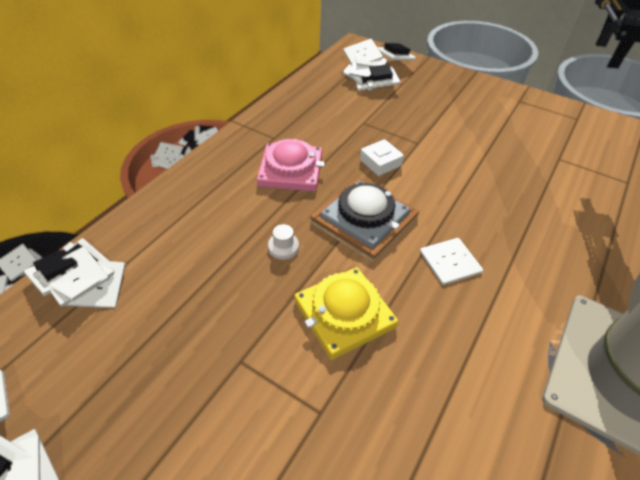

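The top view shows three lamp shapes: pink at (420,138), yellow at (264,315), and grey with a black ring and white dome in the wooden nest at (400,264). The third fits the description. I'll confirm it in a crop and measure it.

```bash
cat > h.py <<'E'
from bench import r
import cv2,numpy as np
from scipy.spatial.transform import Rotation as R
def ray(p,px,z):
    K=np.array(p["intrinsics"]);T=np.array(p["world_from_camera"])
    d=T[:3,:3]@np.linalg.solve(K,[px[1],px[0],1.]);o=T[:3,3]
    return o+d*(z-o[2])/d[2]
def proj(p,X):
    K=np.array(p["intrinsics"]);T=np.array(p["world_from_camera"])
    c=K@(T[:3,:3].T@(np.atleast_2d(X)-T[:3,3]).T); return (c[:2]/c[2]).T
E
python3 - <<'E'
from h import *
p=r.camera("top"); s=r.camera("side")
c=p["image"][200:330,330:460]; cv2.imwrite("pics/crop0.png",cv2.resize(c,None,fx=4.5,fy=4.5,interpolation=cv2.INTER_CUBIC)[:,:,::-1])
def near(l,rc): return [(np.round(d["centre"],1),round(d["conf"],2)) for d in l if np.hypot(*(np.array(d["centre"])-rc))<45]
for pic,rc,n in ((p,(264,400),'top'),(s,(213,367),'side')):
    for q,z in (("nest",.01),("screw",.0575),("rib",.034),("ring_axis",.042)):
        for d in r.regions_of(pic,q):
            if np.hypot(*(np.array(d["centre"])-rc))<45: print(n,q,np.round(d["centre"],1),round(d["conf"],2),ray(pic,d["centre"],z).round(4),d["region"].sum())
st=r.read_state(); print(R.from_quat(st["eef_rot"]).as_matrix().round(3))
# white dome circle
g=p["image"].astype(int); 
m=((g.min(2)>150)).astype(np.uint8); n,l,stt,cc=cv2.connectedComponentsWithStats(m)
for i in range(1,n):
    if stt[i,4]>30 and abs(cc[i][0]-400)<50 and abs(cc[i][1]-264)<60: print(stt[i],cc[i])
E
```

```text
top nest [263.1 360.3] 0.81 [ 0.5228 -0.0172  0.01  ] 2766
top screw [274.  382.8] 0.88 [ 0.5015 -0.0482  0.0575] 1875
top rib [262.3 396.8] 0.69 [ 0.5213 -0.0748  0.034 ] 6150
side nest [237.5 356.4] 0.93 [ 0.5057 -0.014   0.01  ] 1589
side screw [214.5 366.4] 0.59 [ 0.5013 -0.0361  0.0575] 1246
side rib [212.2 364.1] 0.97 [ 0.5171 -0.0613  0.034 ] 3456
side ring_axis [214.7 367.9] 0.9 [ 0.5045 -0.0518  0.042 ] 3532
[[ 0.389  0.     0.921]
 [-0.921 -0.     0.389]
 [ 0.    -1.     0.   ]]
[ 380  238   45   46 1575] [401.7847619 260.0647619]
[391 300   7   9  52] [394.17307692 304.53846154]
```

View pics/crop0.png

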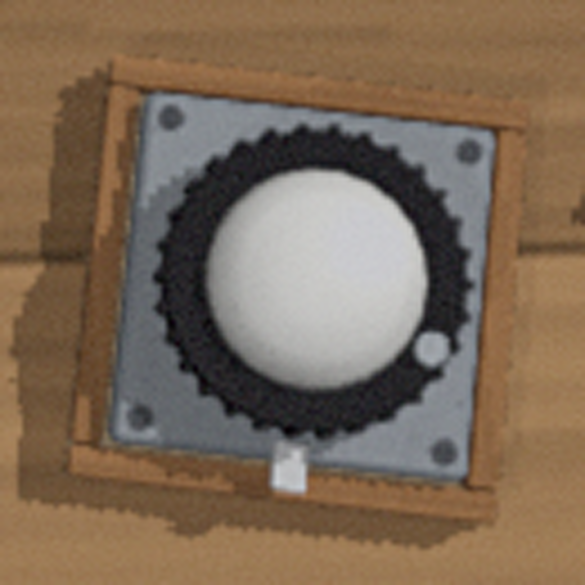

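The crop confirms the grey lamp with white dome and black ring in the nest. The rib is at about (394,304) and the screw head at about (426,278). Next I'll compute the geometry.

```bash
python3 - <<'E'
from h import *
p=r.camera("top"); s=r.camera("side")
f=lambda u,v,z: ray(p,(200+v/4.5-.4,330+u/4.5-.4),z)
B=np.array([f(*c,.031) for c in ((171,117),(470,151),(445,452),(140,416))]); C=B.mean(0); print("C bolts",C)
rib=f(290,470,.034); sc=f(432,349,.0573)
print("rib",rib,np.linalg.norm((rib-C)[:2]),"screw",sc,np.linalg.norm((sc-C)[:2]))
# black ring ellipse
g=p["image"].astype(int);m=(g.max(2)<60).astype(np.uint8);m[:200]=0;m[330:]=0;m[:,:340]=0;m[:,460:]=0
n,l,st,cc=cv2.connectedComponentsWithStats(m);i=1+st[1:,4].argmax()
cn,_=cv2.findContours((l==i).astype(np.uint8),cv2.RETR_EXTERNAL,cv2.CHAIN_APPROX_NONE)
e=cv2.fitEllipse(cv2.convexHull(max(cn,key=len)));print(e,ray(p,e[0][::-1],.053),ray(p,e[0][::-1],.047))
a=lambda v:np.degrees(np.arctan2(v[1],v[0]))
C2=ray(p,e[0][::-1],.05)
for c in (C,C2): print(a(rib-c),a(sc-c),(a(sc-c)-a(rib-c))%360)
# overlay check on side
for pic,n in((p,'top'),(s,'side')):
    im=cv2.resize(pic["image"][:,:,::-1],None,fx=4,fy=4,interpolation=cv2.INTER_CUBIC)
    th=np.linspace(0,2*np.pi,60)
    for Rr,z,col in((.054,.0535,(0,255,0)),(.039,.045,(0,0,255)) ,(.0545,.0315,(255,255,0))):
        q=proj(pic,np.c_[C[0]+Rr*np.cos(th),C[1]+Rr*np.sin(th),z+0*th])*4
        cv2.polylines(im,[q.round().astype(int)],True,col,1)
    q=(proj(pic,[C[0],C[1],.045])[0]*4).astype(int)
    cv2.imwrite(f"pics/ov_{n}.png",im[q[1]-270:q[1]+270,q[0]-270:q[0]+270])
E
python3 -c "
import cv2,numpy as np
cv2.imwrite('pics/ov.png',cv2.resize(np.hstack([cv2.imread('pics/ov_top.png'),cv2.imread('pics/ov_side.png')]),(800,400)))"
```

```text
C bolts [ 0.52133078 -0.07684724  0.031     ]
rib [ 0.45393014 -0.06786873  0.034     ] 0.06799603733227481 screw [ 0.49533543 -0.1155905   0.0573    ] 0.04665617089263868
((398.8221435546875, 262.2677001953125), (68.8524398803711, 69.83950805664062), 107.18584442138672) [ 0.51987394 -0.07494586  0.053     ] [ 0.52032242 -0.07595796  0.047     ]
172.41223729360127 -123.86021145633619 63.72755125006256
173.4621419664736 -121.67173231348991 64.86612572003651
```

View pics/ov.png

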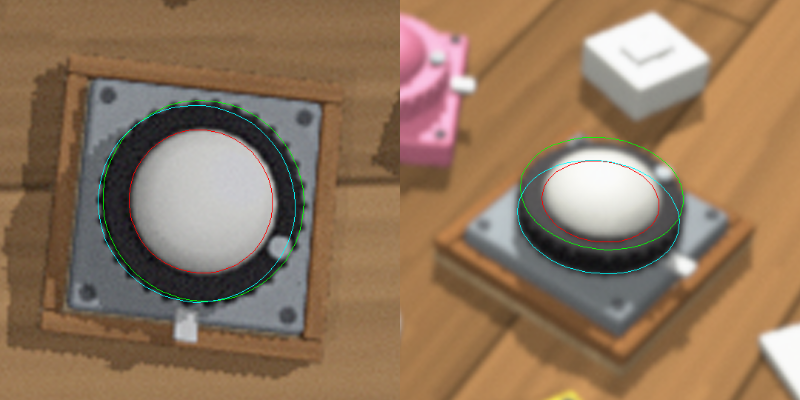

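>>> arm_command(
  deltas=[-0.0366,0,0.0493,0,5.4,0,-0.0732,0,0.0985,0,10.8,0,-0.1098,0,0.1478,0,16.1,0,-0.1464,0,0.197,0,21.5,0,-0.183,0,0.2463,0,26.9,0,-0.2196,0,0.2956,0,32.3,0,-0.2562,0,0.3448,0,37.6,0,-0.2928,0,0.394,0,43,0],
  hand=0,
)

```text
time: 2.1
ee_pos: [0.493, -0.1509, 0.2229]
eef_rot: [0.404, -0.58, 0.581, -0.404]
ft_force: [-0.0, -0.1, -0.2]
width: 0.0145
```

```bash
cat >> h.py <<'E'
C0=np.array([.5205,-.0755])
def st():
    s=r.read_state();M=R.from_quat(s["eef_rot"]).as_matrix();p=s["ee_pos"];d=p[:2]-C0
    th=np.arctan2(M[1,0],M[0,0]);x=M[:2,0];z=M[:2,2]
    print("t",round(s["time"],2),"tcp",p.round(4),"toolx deg",np.degrees(th).round(1),"ydown",M[:,1].round(3),"rel C: along x",(d@x).round(4),"along z",(d@z).round(4),"az",np.degrees(np.arctan2(d[1],d[0])).round(1),"F",s["ft_force"].round(2),"Fr,Ft",(s["ft_force"][:2]@x).round(2),(s["ft_force"][:2]@z).round(2),"w",round(s["width"],4),"q",s["joint_positions"].round(2))
E
python3 -c "from h import *;st()"
```

```text
t 2.1 tcp [ 0.493  -0.1509  0.2229] toolx deg -110.3 ydown [ 0.001 -0.001 -1.   ] rel C: along x 0.0803 along z 0.0004 az -110.0 F [-0.05 -0.1  -0.21] Fr,Ft 0.11 -0.01 w 0.0145 q [ 0.57  0.11 -0.39  1.73  0.05  1.31 -1.75]
```

>>> arm_command(
  deltas=[0.003,0.045,0,0,0,0,0.003,0.09,0,0,0,0,0.003,0.135,0,0,0,0,0.003,0.165,0,0,0,0,0.003,0.182,0,0,0,0,0.003,0.182,0,0,0,0],
)

```text
time: 2.85
ee_pos: [0.4908, -0.1553, 0.0401]
eef_rot: [-0.405, 0.58, -0.579, 0.405]
ft_force: [0.4, 0.3, 0.6]
width: 0.0003
```

```bash
cat >> h.py <<'E'
def look(name):
    p=r.camera("top");s=r.camera("side")
    a=cv2.resize(p["image"][195:335,330:470],(400,400),interpolation=cv2.INTER_CUBIC)
    b=cv2.resize(s["image"][145:285,300:440],(400,400),interpolation=cv2.INTER_CUBIC)
    cv2.imwrite(f"pics/{name}.png",np.hstack([a,b])[:,:,::-1]); return p,s
E
python3 -c "from h import *;st();look('a1')"
```

```text
t 2.85 tcp [ 0.4908 -0.1553  0.0401] toolx deg -110.1 ydown [-0.001  0.    -1.   ] rel C: along x 0.0852 along z -0.0004 az -110.4 F [0.36 0.29 0.59] Fr,Ft -0.39 0.24 w 0.0003 q [ 0.55  0.31 -0.38  1.93  0.14  0.94 -1.81]
```

View pics/a1.png

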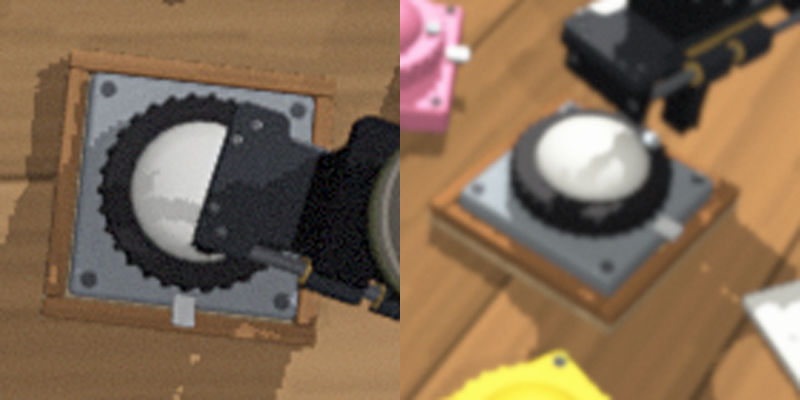

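The finger hangs beside the ring at its lower right and the screw head shows just beside it. I'll approach the rim now.

>>> arm_command(
  deltas=[-0.005,0,0,0,0,0,-0.009,0,0,0,0,0,-0.012,0,0,0,0,0,-0.014,0,0,0,0,0,-0.014,0,0,0,0,0],
)

```text
time: 3.58
ee_pos: [0.4961, -0.1422, 0.0406]
eef_rot: [0.405, -0.579, 0.58, -0.405]
ft_force: [-0.1, -0.7, -0.4]
width: -0.0001
```

```bash
python3 -c "from h import *;st()"
```

```text
t 3.58 tcp [ 0.4961 -0.1422  0.0406] toolx deg -110.1 ydown [ 0. -0. -1.] rel C: along x 0.071 along z -0.0 az -110.1 F [-0.1  -0.71 -0.42] Fr,Ft 0.7 0.14 w -0.0001 q [ 0.53  0.31 -0.38  1.92  0.14  0.94 -1.84]
```

>>> arm_command(
  deltas=[-0.0015,0,0,0,0,0,-0.003,0,0,0,0,0,-0.003,0,0,0,0,0],
)

```text
time: 3.95
ee_pos: [0.4971, -0.1394, 0.0405]
eef_rot: [-0.405, 0.58, -0.58, 0.405]
ft_force: [-0.3, 0.6, -0.7]
width: 0.0005
```

```bash
python3 -c "from h import *;st()"
```

```text
t 3.95 tcp [ 0.4971 -0.1394  0.0405] toolx deg -110.1 ydown [-0.  0. -1.] rel C: along x 0.068 along z -0.0001 az -110.1 F [-0.35  0.56 -0.66] Fr,Ft -0.4 -0.52 w 0.0005 q [ 0.53  0.31 -0.39  1.92  0.14  0.94 -1.85]
```

Still no contact, so the finger must be thinner at the tip.

>>> arm_command(
  deltas=[-0.0015,0,0,0,0,0,-0.003,0,0,0,0,0,-0.003,0,0,0,0,0],
)

```text
time: 4.32
ee_pos: [0.4981, -0.1368, 0.0406]
eef_rot: [0.405, -0.579, 0.58, -0.405]
ft_force: [-0.5, -0.5, 0.1]
width: 0.0005
```

```bash
python3 -c "from h import *;st()"
```

```text
t 4.33 tcp [ 0.4981 -0.1368  0.0406] toolx deg -110.1 ydown [ 0. -0. -1.] rel C: along x 0.0652 along z 0.0 az -110.1 F [-0.53 -0.52  0.13] Fr,Ft 0.67 -0.32 w 0.0005 q [ 0.52  0.31 -0.39  1.92  0.14  0.94 -1.86]
```

>>> arm_command(
  deltas=[-0.0015,0,0,0,0,0,-0.003,0,0,0,0,0,-0.003,0,0,0,0,0],
)

```text
time: 4.7
ee_pos: [0.4983, -0.1363, 0.0405]
eef_rot: [0.405, -0.579, 0.58, -0.404]
ft_force: [-3.4, -7.9, 1.9]
width: 0.0007
```

```bash
python3 -c "from h import *;st();look('a2')"
```

```text
t 4.7 tcp [ 0.4983 -0.1363  0.0405] toolx deg -110.2 ydown [-0.001 -0.003 -1.   ] rel C: along x 0.0647 along z 0.0001 az -110.1 F [-3.42 -7.86  1.89] Fr,Ft 8.55 -0.5 w 0.0007 q [ 0.52  0.31 -0.39  1.92  0.15  0.94 -1.86]
```

View pics/a2.png

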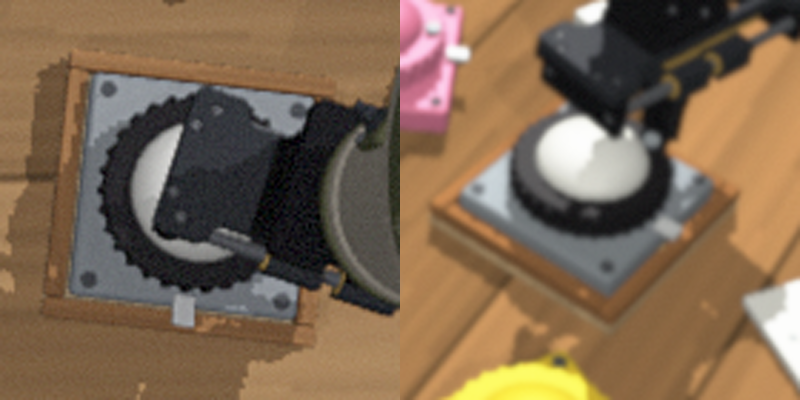

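>>> arm_command(
  deltas=[-0.0009,0,0.0107,0,-10,0,-0.0037,0,0.021,0,-20,0,-0.0082,0,0.0308,0,-30,0,-0.0144,0,0.0395,0,-40,0,-0.022,0,0.0471,0,-50,0,-0.0308,0,0.0533,0,-60,0,-0.0405,0,0.0578,0,-70,0,-0.0508,0,0.0606,0,-80,0],
)

```text
time: 5.8
ee_pos: [0.576, -0.1091, 0.0415]
eef_rot: [0.684, -0.18, 0.184, -0.683]
ft_force: [7.5, -5.1, -2.6]
width: 0.0001
```

```bash
python3 -c "from h import *;st();look('a3')"
```

```text
t 5.8 tcp [ 0.576  -0.1091  0.0415] toolx deg -29.9 ydown [ 0.005 -0.002 -1.   ] rel C: along x 0.0648 along z -0.0015 az -31.2 F [ 7.47 -5.15 -2.62] Fr,Ft 9.04 -0.74 w 0.0001 q [ 0.61  0.49 -0.62  1.73  0.33  1.02 -0.65]
```

View pics/a3.png

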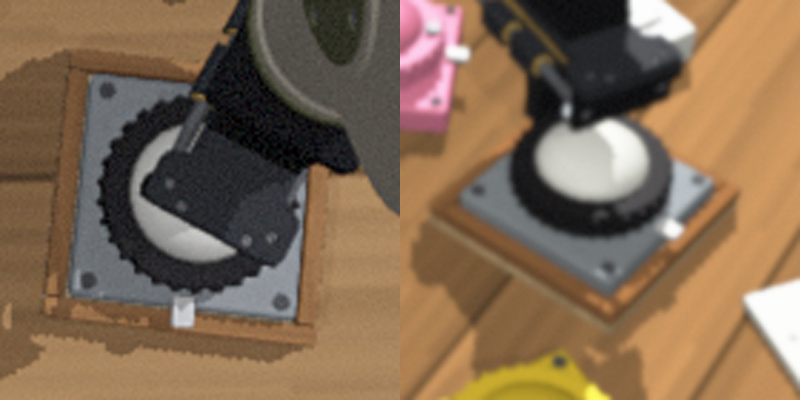

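The bright spot at (565,108) in the side crop, beside the finger, looks like the screw head carried along. I'll continue.

>>> arm_command(
  deltas=[-0.0009,0,0.0107,0,-10,0,-0.0037,0,0.021,0,-20,0,-0.0082,0,0.0308,0,-30,0,-0.0144,0,0.0395,0,-40,0,-0.022,0,0.0471,0,-50,0,-0.0308,0,0.0533,0,-60,0,-0.0405,0,0.0578,0,-70,0,-0.0508,0,0.0606,0,-80,0],
)

```text
time: 6.9
ee_pos: [0.5627, -0.0258, 0.042]
eef_rot: [-0.64, -0.303, 0.298, 0.64]
ft_force: [8.5, 6.9, 0.4]
width: 0.0005
```

```bash
python3 -c "from h import *;st();look('a4')"
```

```text
t 6.9 tcp [ 0.5627 -0.0258  0.042 ] toolx deg 50.3 ydown [ 0.007  0.004 -1.   ] rel C: along x 0.0652 along z -0.0007 az 49.7 F [8.54 6.87 0.42] Fr,Ft 10.74 -2.19 w 0.0005 q [ 0.71  0.54 -0.92  1.78  0.49  1.05  0.49]
```

View pics/a4.png

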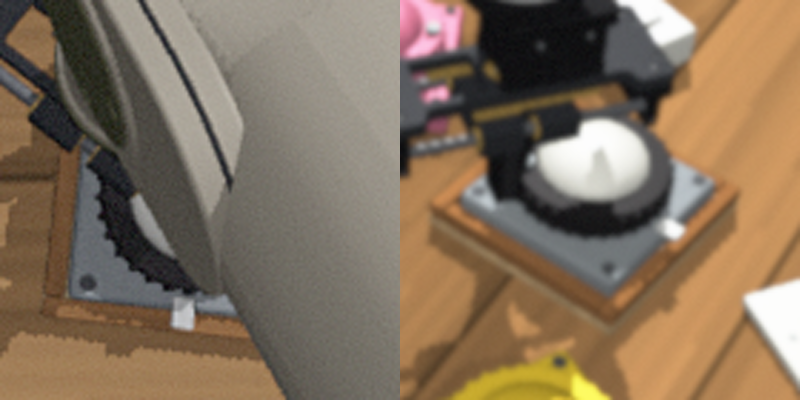

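>>> arm_command(
  deltas=[-0.0009,0,0.0107,0,-10,0,-0.0037,0,0.021,0,-20,0,-0.0082,0,0.0308,0,-30,0,-0.0144,0,0.0395,0,-40,0,-0.022,0,0.0471,0,-50,0],
)

```text
time: 7.62
ee_pos: [0.5105, -0.0104, 0.0419]
eef_rot: [0.452, 0.546, -0.541, -0.453]
ft_force: [-0.8, 14.3, 8.6]
width: -0.0001
```

```bash
python3 -c "from h import *;st();look('a5')"
```

```text
t 7.62 tcp [ 0.5105 -0.0104  0.0419] toolx deg 100.4 ydown [ 0.003  0.006 -1.   ] rel C: along x 0.0658 along z -0.002 az 98.7 F [-0.83 14.26  8.6 ] Fr,Ft 14.17 -1.77 w -0.0001 q [ 0.9   0.54 -1.15  1.91  0.56  1.06  1.26]
```

View pics/a5.png

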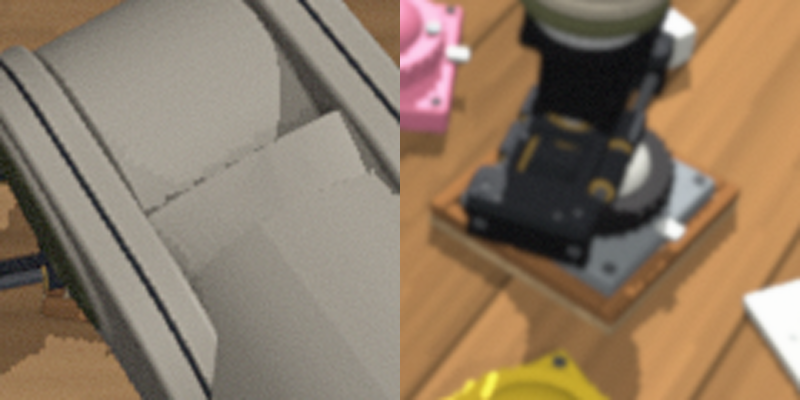

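>>> arm_command(
  deltas=[0.0185,0,0,0,0,0,0.0173,0,-0.0139,0,10,0,0.0137,0,-0.0274,0,20,0,0.0078,0,-0.04,0,30,0,-0.0002,0,-0.0514,0,40,0,-0.0101,0,-0.0613,0,50,0,-0.0215,0,-0.0693,0,60,0,-0.0341,0,-0.0752,0,70,0],
)

```text
time: 8.72
ee_pos: [0.59, -0.0358, 0.0405]
eef_rot: [0.684, 0.181, -0.181, -0.684]
ft_force: [-0.1, 0.1, -0.5]
width: 0.0002
```

>>> arm_command(
  deltas=[-0.0012,0,-0.0139,0,10,0,-0.0048,0,-0.0274,0,20,0,-0.0107,0,-0.04,0,30,0,-0.0187,0,-0.0514,0,40,0,-0.0286,0,-0.0613,0,50,0,-0.04,0,-0.0693,0,60,0,-0.0526,0,-0.0752,0,70,0,-0.0661,0,-0.0788,0,80,0],
)

```text
time: 9.72
ee_pos: [0.5714, -0.1374, 0.0404]
eef_rot: [0.64, -0.301, 0.301, -0.64]
ft_force: [0.3, -0.8, 0.4]
width: 0.0005
```

>>> arm_command(
  deltas=[-0.0012,0,-0.0139,0,10,0,-0.0048,0,-0.0274,0,20,0,-0.0107,0,-0.04,0,30,0,-0.0187,0,-0.0514,0,40,0,-0.0286,0,-0.0613,0,50,0,-0.04,0,-0.0693,0,60,0,-0.04,0,-0.0693,0,60,0],
)

```text
time: 10.6
ee_pos: [0.4924, -0.1508, 0.0406]
eef_rot: [0.406, -0.579, 0.579, -0.405]
ft_force: [-0.6, -0.4, -0.2]
width: 0.0005
```

```bash
python3 -c "from h import *;st();look('a6')"
```

```text
t 10.6 tcp [ 0.4924 -0.1508  0.0406] toolx deg -110.0 ydown [-0.    -0.001 -1.   ] rel C: along x 0.0804 along z -0.0006 az -110.5 F [-0.6  -0.44 -0.24] Fr,Ft 0.62 -0.42 w 0.0005 q [ 0.52  0.3  -0.36  1.93  0.13  0.93 -1.82]
```

View pics/a6.png

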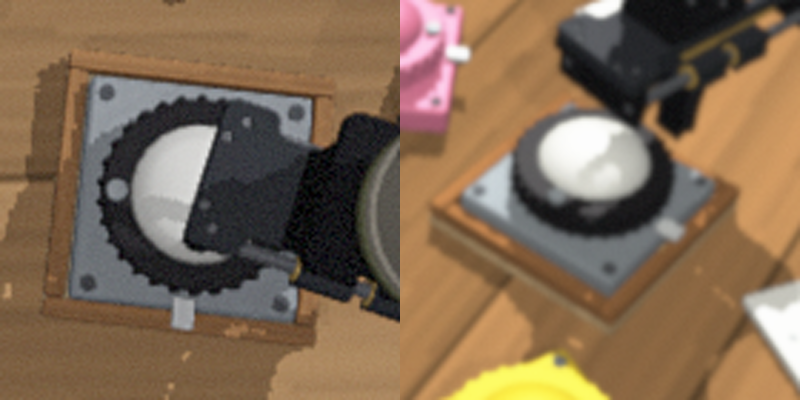

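The screw head is now at (117,189) in the top crop, image left, which is azimuth about +90°. The ring turned about 211°, with no slip. Second sweep next.

>>> arm_command(
  deltas=[-0.01,0,0,0,0,0,-0.0165,0,0,0,0,0,-0.0185,0,0,0,0,0,-0.0194,0,0.0107,0,-10,0,-0.0222,0,0.021,0,-20,0,-0.0267,0,0.0308,0,-30,0,-0.0329,0,0.0395,0,-40,0,-0.0405,0,0.0471,0,-50,0],
)

```text
time: 11.7
ee_pos: [0.552, -0.1307, 0.0409]
eef_rot: [0.613, -0.352, 0.353, -0.613]
ft_force: [-0.2, -2.6, 1.7]
width: 0.0006
```

>>> arm_command(
  deltas=[-0.0009,0,0.0107,0,-10,0,-0.0037,0,0.021,0,-20,0,-0.0082,0,0.0308,0,-30,0,-0.0144,0,0.0395,0,-40,0,-0.022,0,0.0471,0,-50,0,-0.0308,0,0.0533,0,-60,0,-0.0405,0,0.0578,0,-70,0,-0.0508,0,0.0606,0,-80,0],
)

```text
time: 12.7
ee_pos: [0.5815, -0.0538, 0.0418]
eef_rot: [-0.696, -0.127, 0.122, 0.696]
ft_force: [9.5, 1.3, -1.9]
width: 0.0007
```

>>> arm_command(
  deltas=[-0.0009,0,0.0107,0,-10,0,-0.0037,0,0.021,0,-20,0,-0.0082,0,0.0308,0,-30,0,-0.0144,0,0.0395,0,-40,0,-0.022,0,0.0471,0,-50,0,-0.0308,0,0.0533,0,-60,0,-0.0405,0,0.0578,0,-70,0,-0.0508,0,0.0606,0,-80,0],
)

```text
time: 13.7
ee_pos: [0.5109, -0.0096, 0.042]
eef_rot: [0.451, 0.546, -0.541, -0.453]
ft_force: [-0.6, 16.0, 7.2]
width: 0.0005
```

>>> arm_command(
  deltas=[0.0185,0,0,0,0,0,0.0173,0,-0.0139,0,10,0,0.0137,0,-0.0274,0,20,0,0.0078,0,-0.04,0,30,0,-0.0002,0,-0.0514,0,40,0,-0.0101,0,-0.0613,0,50,0,-0.0215,0,-0.0693,0,60,0,-0.0341,0,-0.0752,0,70,0],
)

```text
time: 14.7
ee_pos: [0.5904, -0.0355, 0.0405]
eef_rot: [0.684, 0.18, -0.18, -0.684]
ft_force: [-0.3, -0.3, -0.0]
width: 0.0005
```

>>> arm_command(
  deltas=[-0.0012,0,-0.0139,0,10,0,-0.0048,0,-0.0274,0,20,0,-0.0107,0,-0.04,0,30,0,-0.0187,0,-0.0514,0,40,0,-0.0286,0,-0.0613,0,50,0,-0.04,0,-0.0693,0,60,0,-0.0526,0,-0.0752,0,70,0,-0.0661,0,-0.0788,0,80,0],
)

```text
time: 15.7
ee_pos: [0.572, -0.1371, 0.0405]
eef_rot: [0.639, -0.302, 0.302, -0.639]
ft_force: [0.3, -0.4, -0.3]
width: 0.0004
```

>>> arm_command(
  deltas=[-0.0012,0,-0.0139,0,10,0,-0.0048,0,-0.0274,0,20,0,-0.0107,0,-0.04,0,30,0,-0.0187,0,-0.0514,0,40,0,-0.0286,0,-0.0613,0,50,0,-0.04,0,-0.0693,0,60,0,-0.04,0,-0.0693,0,60,0],
)

```text
time: 16.58
ee_pos: [0.4928, -0.1505, 0.0407]
eef_rot: [0.405, -0.579, 0.58, -0.405]
ft_force: [0.6, -0.3, -0.3]
width: 0.0008
```

```bash
python3 -c "from h import *;st();look('a7')"
```

```text
t 16.57 tcp [ 0.4928 -0.1505  0.0407] toolx deg -110.1 ydown [-0.    -0.001 -1.   ] rel C: along x 0.08 along z -0.0002 az -110.3 F [ 0.56 -0.29 -0.27] Fr,Ft 0.08 0.63 w 0.0008 q [ 0.5   0.3  -0.33  1.93  0.12  0.93 -1.81]
```

View pics/a7.png

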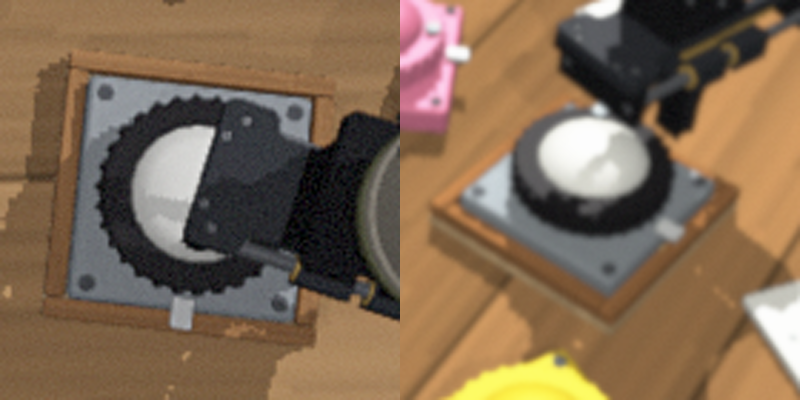

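Run:
```python
from h import *
s=r.camera("side");X=ray(s,(183.5,369.3),.061);d=X[:2]-C0;print(X,np.hypot(*d),np.degrees(np.arctan2(d[1],d[0])))
im=s["image"][160:230,330:410];cv2.imwrite("pics/a8.png",cv2.resize(im,(640,560),interpolation=cv2.INTER_CUBIC)[:,:,::-1])
for a in (-90,-80,-70,-60,-50,-40,-30):
    print(a,proj(s,[C0[0]+.046*np.cos(np.radians(a)),C0[1]+.046*np.sin(np.radians(a)),.061]).round(1))
```

```text
[ 0.53667571 -0.11366265  0.061     ] 0.04144926075000908 -67.0297387356556
-90 [[378.3 184.3]]
-80 [[374.6 183.1]]
-70 [[370.7 182.2]]
-60 [[366.7 181.8]]
-50 [[362.7 181.8]]
-40 [[358.9 182.3]]
-30 [[355.3 183.3]]
```

View pics/a8.png

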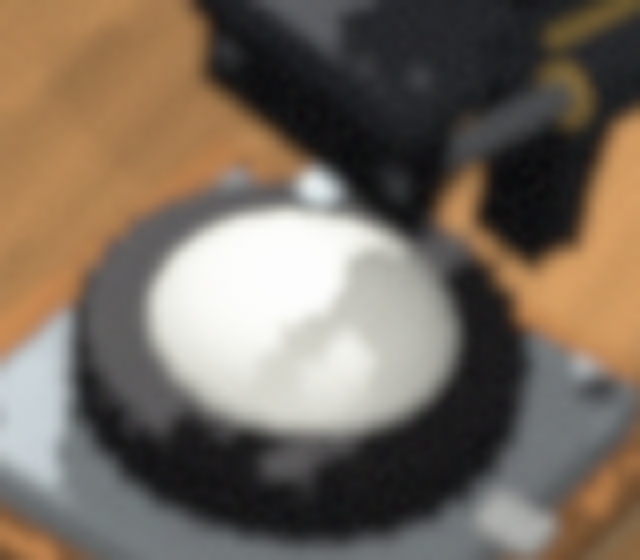

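Side crop shows the screw head at pixel (370,183), azimuth about -68°. The joint is then about 480°, with about 240° left. I'll make a third 210° sweep and then measure.

>>> arm_command(
  deltas=[-0.01,0,0,0,0,0,-0.0165,0,0,0,0,0,-0.0185,0,0,0,0,0,-0.0194,0,0.0107,0,-10,0,-0.0222,0,0.021,0,-20,0,-0.0267,0,0.0308,0,-30,0,-0.0329,0,0.0395,0,-40,0,-0.0405,0,0.0471,0,-50,0],
)

```text
time: 17.73
ee_pos: [0.5519, -0.1304, 0.0408]
eef_rot: [0.613, -0.352, 0.353, -0.613]
ft_force: [0.4, -3.9, 0.8]
width: 0.0006
```

>>> arm_command(
  deltas=[-0.0009,0,0.0107,0,-10,0,-0.0037,0,0.021,0,-20,0,-0.0082,0,0.0308,0,-30,0,-0.0144,0,0.0395,0,-40,0,-0.022,0,0.0471,0,-50,0,-0.0308,0,0.0533,0,-60,0,-0.0405,0,0.0578,0,-70,0,-0.0508,0,0.0606,0,-80,0],
)

```text
time: 18.73
ee_pos: [0.5816, -0.0539, 0.0418]
eef_rot: [0.696, 0.127, -0.122, -0.696]
ft_force: [9.8, 0.8, -3.0]
width: 0.0004
```

>>> arm_command(
  deltas=[-0.0009,0,0.0107,0,-10,0,-0.0037,0,0.021,0,-20,0,-0.0082,0,0.0308,0,-30,0,-0.0144,0,0.0395,0,-40,0,-0.022,0,0.0471,0,-50,0,-0.0308,0,0.0533,0,-60,0,-0.0405,0,0.0578,0,-70,0,-0.0508,0,0.0606,0,-80,0],
)

```text
time: 19.73
ee_pos: [0.511, -0.0093, 0.042]
eef_rot: [0.452, 0.546, -0.541, -0.453]
ft_force: [-0.6, 16.0, 7.6]
width: 0.0008
```

>>> arm_command(
  deltas=[0.0185,0,0,0,0,0,0.0173,0,-0.0139,0,10,0,0.0137,0,-0.0274,0,20,0,0.0078,0,-0.04,0,30,0,-0.0002,0,-0.0514,0,40,0,-0.0101,0,-0.0613,0,50,0,-0.0215,0,-0.0693,0,60,0,-0.0341,0,-0.0752,0,70,0],
)

```text
time: 20.72
ee_pos: [0.5904, -0.0355, 0.0405]
eef_rot: [0.684, 0.18, -0.18, -0.684]
ft_force: [-0.3, -0.3, 0.1]
width: 0.0002
```

>>> arm_command(
  deltas=[-0.0012,0,-0.0139,0,10,0,-0.0048,0,-0.0274,0,20,0,-0.0107,0,-0.04,0,30,0,-0.0187,0,-0.0514,0,40,0,-0.0286,0,-0.0613,0,50,0,-0.04,0,-0.0693,0,60,0,-0.0526,0,-0.0752,0,70,0,-0.0661,0,-0.0788,0,80,0],
)

```text
time: 21.72
ee_pos: [0.5719, -0.1371, 0.0405]
eef_rot: [0.639, -0.302, 0.302, -0.639]
ft_force: [-0.3, -0.5, 0.5]
width: 0.0003
```

>>> arm_command(
  deltas=[-0.0012,0,-0.0139,0,10,0,-0.0048,0,-0.0274,0,20,0,-0.0107,0,-0.04,0,30,0,-0.0187,0,-0.0514,0,40,0,-0.0286,0,-0.0613,0,50,0,-0.04,0,-0.0693,0,60,0,-0.04,0,-0.0693,0,60,0],
)

```text
time: 22.6
ee_pos: [0.4928, -0.1505, 0.0407]
eef_rot: [0.405, -0.579, 0.58, -0.405]
ft_force: [0.0, 0.1, -0.3]
width: 0.0006
```

```bash
python3 -c "from h import *;st();look('a9')"
```

```text
t 22.6 tcp [ 0.4928 -0.1505  0.0407] toolx deg -110.1 ydown [-0.    -0.001 -1.   ] rel C: along x 0.0799 along z -0.0002 az -110.3 F [ 0.03  0.1  -0.3 ] Fr,Ft -0.1 -0.01 w 0.0006 q [ 0.48  0.3  -0.31  1.93  0.11  0.93 -1.8 ]
```

View pics/a9.png

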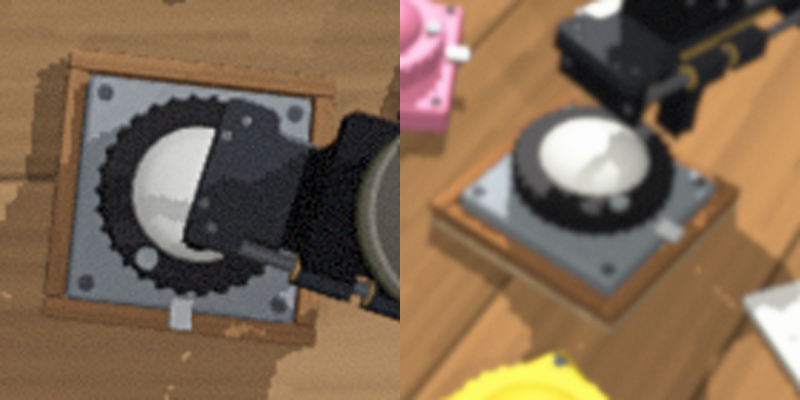

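```bash
cat >> h.py <<'E'
def meas(top,side,z=.0625):
    # crop px in look() picture
    p=r.camera("top");s=r.camera("side")
    if top:
        for q,zz in zip(top,(z,.034)):
            X=ray(p,(195+q[1]*.35,330+q[0]*.35),zz);d=X[:2]-C0;print("top",X.round(4),np.hypot(*d).round(4),np.degrees(np.arctan2(d[1],d[0])).round(1)%360)
    if side:
        for q,zz in zip(side,(z,.034)):
            X=ray(s,(145+q[1]*.35,300+(q[0]-400)*.35),zz);d=X[:2]-C0;print("side",X.round(4),np.hypot(*d).round(4),np.degrees(np.arctan2(d[1],d[0])).round(1)%360)
E
python3 -c "from h import *;meas([(147,259),(181,312)],[(621,202),(669,230)])"
```

```text
top [ 0.4831 -0.0448  0.0625] 0.0484 140.6
top [ 0.4537 -0.0667  0.034 ] 0.0674 172.5
side [ 0.4808 -0.0401  0.0625] 0.0532 138.3
side [ 0.4515 -0.0616  0.034 ] 0.0703 168.6
```

The screw is about 31° short of the rib: top view 140.6° against 172.5°. I'll make a final 33° stroke and withdraw.

>>> arm_command(
  deltas=[-0.01,0,0,0,0,0,-0.0165,0,0,0,0,0,-0.0185,0,0,0,0,0,-0.0194,0,0.0107,0,-10,0,-0.0222,0,0.021,0,-20,0,-0.0284,0,0.0335,0,-33,0,-0.0284,0,0.0335,0,-33,0],
)

```text
time: 23.68
ee_pos: [0.5355, -0.1366, 0.0407]
eef_rot: [-0.553, 0.439, -0.441, 0.554]
ft_force: [2.9, -5.5, -0.2]
width: 0.0004
```

>>> arm_command(
  deltas=[0.01,0,0,0,0,0,0.025,0,0,0,0,0,0.025,0,0,0,0,0],
)

```text
time: 24.05
ee_pos: [0.5397, -0.162, 0.0405]
eef_rot: [0.552, -0.441, 0.442, -0.552]
ft_force: [-0.9, -1.0, 0.1]
width: 0.0007
```

```bash
python3 -c "from h import *;st();look('b1')"
```

```text
t 24.05 tcp [ 0.5397 -0.162   0.0405] toolx deg -77.3 ydown [-0. -0. -1.] rel C: along x 0.0886 along z -0.0003 az -77.5 F [-0.91 -1.    0.06] Fr,Ft 0.78 -1.1 w 0.0007 q [ 0.54  0.4  -0.39  1.8   0.18  0.97 -1.27]
```

View pics/b1.png

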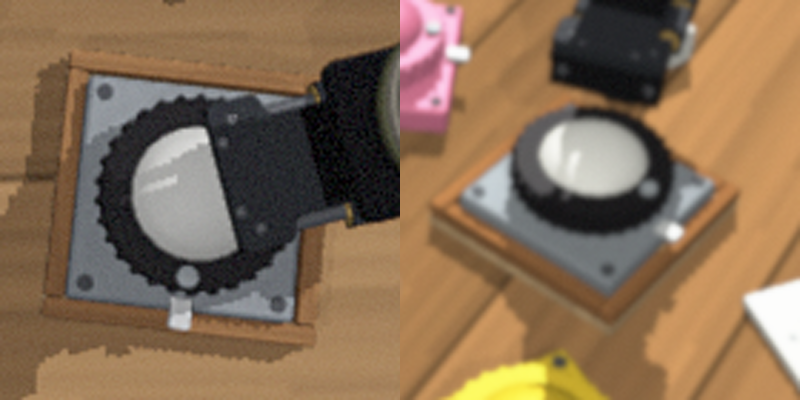

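The top crop shows the screw head at (188,277), next to the rib at (181,312). I'll lift clear and measure.

>>> arm_command(
  deltas=[0.02,-0.05,0,0,0,0,0.06,-0.1,0,0,0,0,0.11,-0.15,0,0,0,0,0.16,-0.17,0,0,0,0,0.2,-0.18,0,0,0,0,0.2,-0.18,0,0,0,0],
)

```text
time: 24.9
ee_pos: [0.584, -0.3586, 0.2206]
eef_rot: [0.552, -0.442, 0.442, -0.552]
ft_force: [1.0, 0.6, -1.1]
width: 0.0002
```

Run:
```python
from h import *
st();p,s=look('b2');meas([(188,277),(181,312)],[(649,187),(672,231)])
top=p["image"];cv2.imwrite("pics/b3.png",top[:,:,::-1])
```

```text
t 24.9 tcp [ 0.584  -0.3586  0.2206] toolx deg -77.3 ydown [ 0.    -0.001 -1.   ] rel C: along x 0.2901 along z -0.0001 az -77.4 F [ 1.02  0.61 -1.09] Fr,Ft -0.37 1.12 w 0.0002 q [ 0.7   0.49 -0.31  1.27  0.15  1.41 -0.96]
top [ 0.4729 -0.0669  0.0625] 0.0483 169.7
top [ 0.4537 -0.0667  0.034 ] 0.0674 172.5
side [ 0.4717 -0.063   0.0625] 0.0504 165.6
side [ 0.4494 -0.0619  0.034 ] 0.0723 169.2
```

View pics/b2.png

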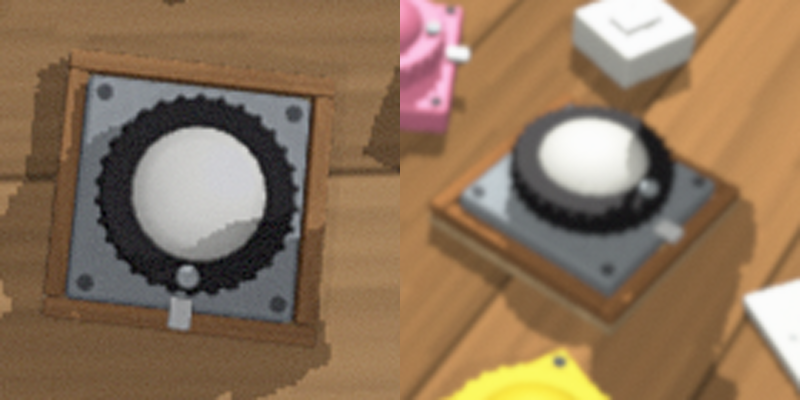

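View pics/b3.png

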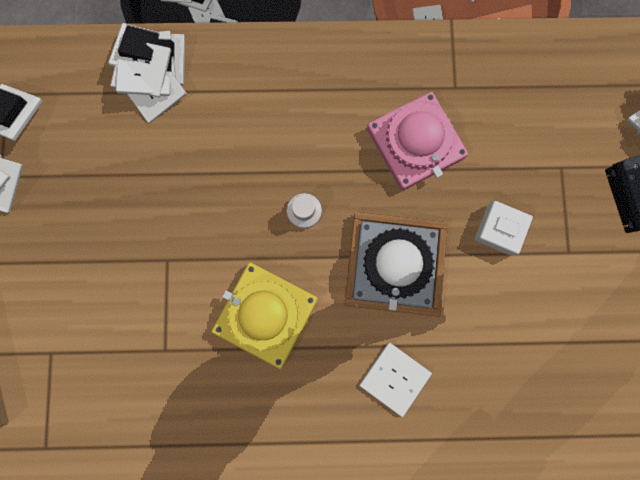

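```bash
python3 -c "from h import *;st();r.close_job()"
```

```text
t 25.1 tcp [ 0.5847 -0.3533  0.2202] toolx deg -77.0 ydown [-0.     0.001 -1.   ] rel C: along x 0.2851 along z -0.0 az -77.0 F [-0.15 -0.36 -0.67] Fr,Ft 0.31 -0.23 w 0.001 q [ 0.69  0.48 -0.32  1.27  0.15  1.41 -0.96]
the job is handed in; nothing more can be done
```

I rolled the ring anticlockwise with the shut fingertips against the knurled rim, in three 210° sweeps and a final 33° stroke. I checked the screw head in the camera pictures after each one. Then I lifted the hand well clear and handed the job in at about 25 s.

- **Final position:** the last pictures put the screw head about 3° short of the rib in both views (top 169.7° against 172.5°, side 165.6° against 169.2°). The limit is 20°.
- **Turn count:** adding up the camera-measured angles gives about 717° from tight, which is two turns. I had no direct reading of the joint.
- **Force on the rim:** the highest reading I saw was about 16 N sideways, plus 7–9 N vertical, at the end of each long sweep.
- **Lamp and other parts:** in the last pictures the lamp sits flat in its nest, and the socket plate, switch box and lampholder look unmoved. I judged this by eye and did not measure it.
- **Disagreements:** the two cameras differ by about 4° in absolute direction, but agree on the screw-to-rib angle to about 1°. In the second sweep the screw moved about 203–205°, slightly under the 210° commanded, so I measured before the last stroke.

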